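# Pack a milled shoe set from the catch tray into the tote

## Robot

A 6-joint arm with a two-finger parallel gripper is mounted at the origin on the work surface. World frame = base frame: x ahead of the robot, y to its left, z up, the work surface at z = 0. Lengths are in m, angles in rad, forces in N, time in s.
With the tool pointing down it reaches from about 0.325 to 1 m from the base axis. Payload 5.1 kg.
Tool frame: the origin (TCP) lies between the finger pads; the fingertips stand 19 mm ahead of it and the grasp point (between the pads) is the TCP; z points along the fingers, y is the line along which they close (so a half turn about z gives the same grasp; the last joint's range is limited). The gripper opens to 85 mm and grips with 20 to 120 N. Pads are 22 mm wide; open, the fingers measure 114 mm over their backs; the gripper's body (76 mm by 85 mm) begins 54 mm behind the grasp point. The pads swing forward as they close: fully open they stand 13 mm farther back than shut.
Start: joints at [1.172, 0.124, 1.65, -0, 1.367, -0.083], TCP at [0.202, 0.618, 0.25] pointing down, gripper open.
Joint ranges: [-2.61, 2.61], [-1.02, 2.33], [0.03, 2.71], [-1.35, 4.49], [0.32, 2.68], [-2.91, 2.91]. Speed limits (rad/s): [2.57, 2.57, 3.14, 3.14, 3.14, 3.14].

## Interface

Orientations are given as a unit quaternion [w, x, y, z].
In Python, from workcell import arm, optics gives the robot as it stands.
- The arm moves only by the tool apply_moves, never from a script. Its argument "moves" is a list of rows, each an object with "offset": the shift along the world's x, y, z in m, a list of three; "roll": the turn about the world's z in degrees; "grip": the finger opening in m, from 0 to 0.0854. In form: [{"offset": [dx, dy, dz], "roll": roll, "grip": grip}, ...]. A call has 1 to 12 rows; each row is the pose to reach, as a shift and turn from the pose commanded when the call began; what a row does not reach only later rows make up. A row lasts 1/8 s, in which the tool goes at most 62.5 mm and 10.7 degrees, less where a joint would pass 70% of its speed; a pose out of reach is approached as far as the arm can. A call with a gripper value outside its range is refused whole. The fingers move at their own pace and stop on an object; the grip force is fixed at half the most. Time passes only in rows, so rows that repeat a pose let the fingers close. It gives the time, the measured TCP pose, the force, the opening and the grip force at its end, in the units of the state.
- arm.state(): the state, without advancing time (a new reading comes with each control period).
- optics.snapshot(name): name is "side" or "top" or "wrist"; returns a dict with "frame" (400x640x3 uint8, red, green, blue), "vertical_fov" (degrees; the focal length in pixels is half the picture's height over the tangent of half this angle, whatever the lens; pixels are square), "cx", "cy" (the principal point, pixels), "R" (3x3) and "t" (3): a world point X has camera coordinates R X + t. Camera axes: x right, y down, z forward; pixel columns grow to the right and rows downward; lengths in m; the calibration is good to about 2 mm. A picture is of the moment at which its call begins. There is no depth.
- arm.finish_job(): hands the job in; it is judged then, once.
The state is a dict: "time_s": time; "q": joint angles; "joint_velocities": joint speeds; "effort": joint torques, N m; "tcp_pos": TCP position; "ee_rot": TCP orientation; "contact_force": force on the tool from outside, world axes, zero at the start; "torque": the same for the moment, N m; "opening": opening from 0.0 (shut) to 1.0 (fully open); "grip_force": force on a finger pad.
Only numpy, scipy, OpenCV 4.12 (cv2) and the standard library are available. Lean on these libraries where they do the work, as an engineer would, in place of code of your own. Each camera call takes 0.05 s, during which the arm holds its last target. There are 200 camera calls.

## Task

Empty the milling machine's catch tray into the grey tote: first lay the cork footbed flat on the tote's floor, then stand the wooden shoe last upright on top of it, toe over toe and heel over heel, and finally set the heel block flat on the tote's floor beside them, the way up it was lying. Put each part down gently, do not drop it, and leave the glue tub, hammer and chisel on the bench alone.

Things in the scene. Friction and masses are not known exactly. Their poses are not given: they have to be found in the camera images.
- tray: Fixed sheet-steel catch tray of the milling machine, 270 (x) x 370 (y) x 25 mm high, walls and floor 4 mm thick. Origin: centre of its underside, on the bench; z up. A steel chute rises outward from its +y wall (24 deg, from 30 mm height) to the machine. The three parts lie side by side in it, lengthwise along x, about 110 mm apart, in any order.
- tote: Fixed grey plastic stacking tote, open on top, outside 320 (x) x 240 (y) x 75 mm high (a rim stands out another 10 mm), walls and floor 5 mm thick, so the inner floor is 310 x 230 mm and 5 mm above the origin. Origin: centre of its underside, on the bench; x along the long side, z up.
- footbed: Loose cork footbed (rigid insole), flat, foot-shaped: 190 long (x, toe at +x), 14 mm thick; 54 wide at the heel, 70 at the ball (x = +50 mm), 50 at the waist (x = -30 to +10 mm), where it is gripped across y and where it balances. Origin: centre of its underside; z up. 0.12 kg.
- footbed_toe (a point): Tip of the footbed's toe, 95 mm along +x from its origin, on the upper face.
- footbed_heel (a point): Rear end of the footbed's heel, 95 mm along -x from its origin, on the upper face.
- last: Loose wooden shoe last (foot-shaped form) on its flat sole: 180 long (x, toe at +x), 65 wide at the ball, 50 at the heel, 68 mm high. Above 36 mm an upright neck, 34 mm wide (y), parallel sides, flat top, from x = -80 to +17 mm; ahead of it the instep slopes to the toe. Grip the neck across y; it balances at x = -7 mm. Origin: centre of the sole; z up. 0.3 kg.
- last_toe (a point): Tip of the last's toe, 90 mm along +x from its origin, at the height of its sole.
- last_heel (a point): Rear end of the last's heel, 90 mm along -x from its origin, at the height of its sole.
- heel_block: Loose stacked wooden heel block, D-shaped: flat breast at x = +32 mm, rounded back at x = -32 mm, 54 wide (y) with parallel sides from x = -5 to +32 mm, 38 mm high. Origin: on the underside, halfway along its length; z up. 0.1 kg.
- glue_tub: Bystander: white round plastic tub, 100 mm across at its lid, 100 high, beyond the tray and tote. Origin: centre of its underside.
- hammer: Bystander: hammer with wooden handle lying on the bench beyond the tray.
- chisel: Bystander: slim wood-handled chisel, 220 long, lying on the bench beyond the tote.
Things that resemble listed ones, but are neither listed nor needed, are in the scene too. There is more than one size of the last; the job needs the smaller.

How it is judged:
By the outcome, as a careful person would: the job done as asked, in the order asked, and still so for the second after the job is handed in, with the robot touching nothing.
It also fails if it takes over 67 s, if anything falls off the work surface, if the arm or the gripper's body presses on something with over 40 N, if the wrist force passes 120 N, or if a joint passes its speed limit or range.

## Working session

There is one attempt and no reset: what is moved stays moved. The work goes in short steps, Python scripts to look and compute and a tool call to move; the robot and the scene stay as the last step left them, time stands still between calls to the robot, and variables do not carry over. Pictures are saved under pics/ and viewed, at most 10 in all, crops included, and the job is handed in when it is done.

Besides the shell and the picture viewer there is one more tool, called after "Emit:" as name(argument=value, ...), one argument or row to a line, values as JSON. apply_moves: Moves the arm, as the interface text tells. Its arguments: {"type":"object","properties":{"moves":{"type":"array","items":{"type":"object","properties":{"offset":{"type":"array","items":{"type":"number"}},"roll":{"type":"number"},"grip":{"type":"number"}}}}},"required":["moves"]}

```bash
mkdir -p pics; cat > h.py <<'E'
import numpy as np, cv2, pickle
from workcell import arm, optics
def snap(n, fn=None):
    s=optics.snapshot(n)
    if fn: cv2.imwrite('pics/'+fn+'.png', s['frame'][:,:,::-1])
    pickle.dump(s,open(n+'.pkl','wb')); return s
def cam(s):
    f=200/np.tan(np.radians(s['vertical_fov'])/2); return f,np.array(s['R']),np.array(s['t'])
def ray(s,u,v,z):
    f,R,t=cam(s); d=R.T@np.array([(u-s['cx'])/f,(v-s['cy'])/f,1]); c=-R.T@t
    return c+d*(z-c[2])/d[2]
def proj(s,X):
    f,R,t=cam(s); p=R@np.array(X)+t; return p[:2]/p[2]*f+[s['cx'],s['cy']]
E
python3 - <<'E'
from h import *
for n in ['top','side']:
    s=snap(n,n+'0'); print(n,s['vertical_fov'],s['cx'],s['cy'],-np.array(s['R']).T@s['t'],[k for k in s])
st=arm.state(); print(st)
E
```

```text
top 43.53005404112113 315.22508770377084 196.61200594788616 [0.29562847 0.05219011 1.24525242] ['frame', 'vertical_fov', 'cx', 'cy', 'R', 't']
side 47.2667411927079 322.3592309672797 198.4092074886764 [ 0.06385207 -0.726993    0.83261095] ['frame', 'vertical_fov', 'cx', 'cy', 'R', 't']
{'time_s': 0.1, 'q': array([ 1.17237218e+00,  1.24493049e-01,  1.65158543e+00,  1.11386695e-05,
        1.36747050e+00, -8.26117023e-02]), 'joint_velocities': array([ 3.27566398e-04, -1.33925513e-03, -3.24419974e-03,  5.46615667e-04,
       -2.62180413e-03, -7.58988416e-06]), 'effort': array([ 5.33973036e-05, -4.24933720e+01, -3.66652572e+01, -3.87591876e-05,
        3.89654728e-03, -1.25934505e-05]), 'tcp_pos': array([0.20170992, 0.61735626, 0.24911312]), 'ee_rot': array([-2.38299545e-04,  1.57251866e-01,  9.87558046e-01, -9.48703352e-04]), 'contact_force': array([-0.49152385,  0.14475179,  0.49642452]), 'torque': array([ 0.01828543, -0.01986063,  0.02484218]), 'grip_force': 0.0, 'opening': 0.9994077966222547}
```

View pics/top0.png

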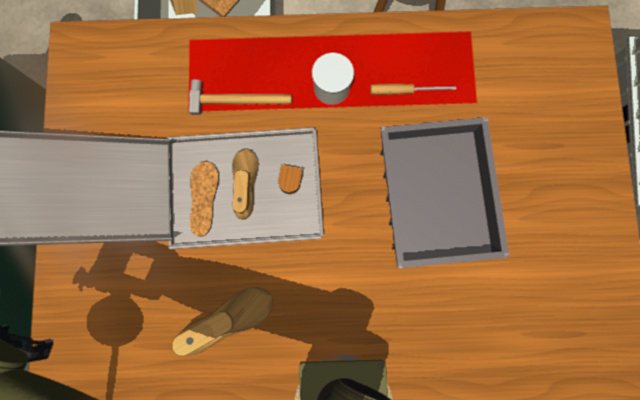

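View pics/side0.png

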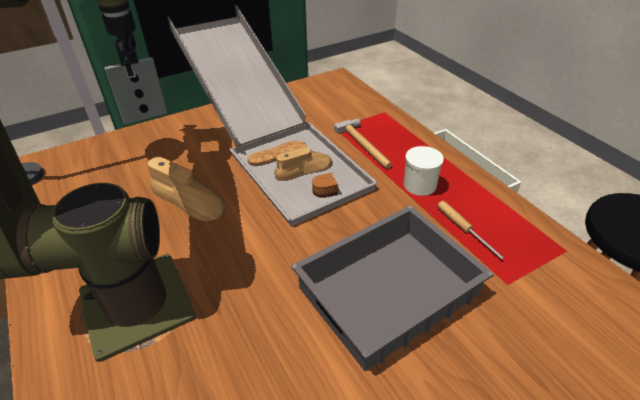

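Top view: tray at (245,190) holding the footbed (204,198), a last (243,185) and the heel block (290,178); tote at (443,192). There are two lasts, one at (243,185) in the tray and one at (222,322) on the bench. The tray one looks smaller and is where the task says it should be. I'll confirm this with a measured, enlarged crop.

```bash
python3 - <<'E'
from h import *
s=pickle.load(open('top.pkl','rb'))
c=s['frame'][120:365,165:330,::-1]
cv2.imwrite('pics/crop1.png',cv2.resize(s['frame'][122:252,165:335,::-1],None,fx=4.5,fy=4.5,interpolation=cv2.INTER_CUBIC))
P=lambda u,v,z:np.round(ray(s,u,v,z),3)
print('tray corners',[P(*p,.025) for p in [(171,139),(316,129),(323,236),(173,247)]])
print('tote rim',[P(*p,.085) for p in [(382,127),(487,118),(507,255),(399,267)]])
print('big last',P(270,290,.0),P(175,350,.08))
E
```

```text
tray corners [array([0.654, 0.41 , 0.025]), array([0.669, 0.044, 0.025]), array([0.399, 0.035, 0.025]), array([0.383, 0.401, 0.025])]
tote rim [array([ 0.651, -0.114,  0.085]), array([ 0.666, -0.367,  0.085]), array([ 0.338, -0.385,  0.085]), array([ 0.317, -0.136,  0.085])]
big last [0.273 0.169 0.   ] [0.148 0.377 0.08 ]
```

View pics/crop1.png

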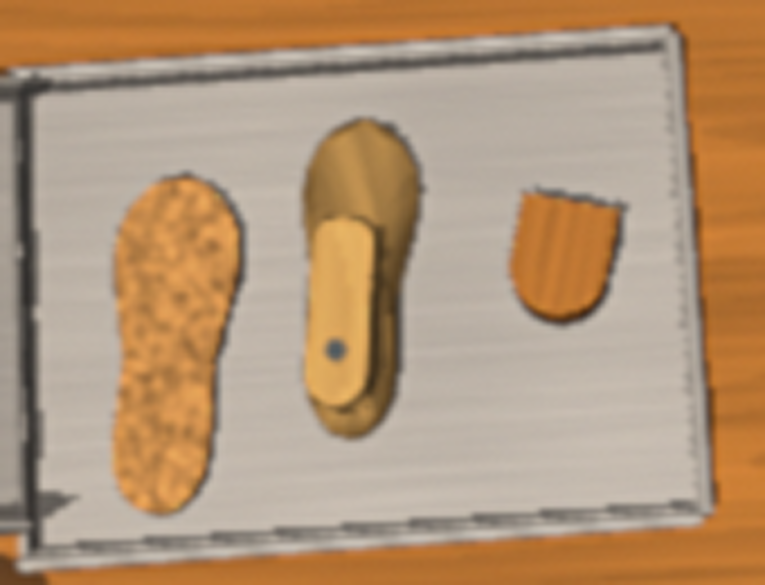

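```bash
python3 - <<'E'
from h import *
s=pickle.load(open('top.pkl','rb'))
P=lambda u,v,z:ray(s,165+(u-1.75)/4.5,122+(v-1.75)/4.5,z)
def seg(n,a,b):
    a,b=P(*a),P(*b); d=a-b; print(n,'mid',np.round((a+b)/2,4),'len',round(np.linalg.norm(d),4),'deg',round(np.degrees(np.arctan2(d[1],d[0])),1))
seg('foot',(182,174,.018),(160,514,.018))
seg('last sole',(363,118,.008),(350,437,.02))
seg('neck',(345,213,.072),(336,408,.072))
seg('blk breast',(525,190,.042),(622,205,.042))
seg('blk',(573.5,197.5,.042),(558,322,.035))
w=snap('wrist'); print(w['vertical_fov'],-w['R'].T@w['t'],w['R'])
f=lambda x,y:(np.array([.494+x*np.cos(.06)-y*np.sin(.06),-.2505+x*np.sin(.06)+y*np.cos(.06)]))
print(f(0,.045),f(0,-.058))
E
```

```text
foot mid [0.5036 0.3311 0.018 ] len 0.1902 deg -3.2
last sole mid [0.539 0.229 0.014] len 0.1834 deg -2.1
neck mid [0.509  0.2293 0.072 ] len 0.1048 deg -2.9
blk breast mid [0.573  0.1062 0.042 ] len 0.0538 deg 79.3
blk mid [0.5392 0.1113 0.0385] len 0.0687 deg -8.6
62.25306146592887 [0.12212022 0.64221569 0.37098786] [[ 0.31115233  0.95035884 -0.00151875]
 [ 0.89934235 -0.29393196  0.32370873]
 [ 0.30719305 -0.1020886  -0.94615556]]
[ 0.49130162 -0.20558098] [ 0.49747791 -0.30839563]
```

The tray last measures about 183 mm long, which fits the 180 mm last, and the bench one is about 240 mm. So the tray last is the smaller one to use. Next I move above the footbed.

Emit:
apply_moves(
  moves=[
    {"offset":[0.05,-0.05,0],"roll":3,"grip":0.07},
    {"offset":[0.1,-0.1,0],"roll":6,"grip":0.07},
    {"offset":[0.145,-0.143,0],"roll":9,"grip":0.07},
    {"offset":[0.19,-0.186,0],"roll":12,"grip":0.07},
    {"offset":[0.24,-0.236,0],"roll":15,"grip":0.07},
    {"offset":[0.292,-0.286,-0.03],"roll":15,"grip":0.07},
    {"offset":[0.292,-0.286,-0.06],"roll":15,"grip":0.07},
    {"offset":[0.292,-0.286,-0.06],"roll":15,"grip":0.07},
    {"offset":[0.292,-0.286,-0.06],"roll":15,"grip":0.07},
  ],
)

```text
time_s: 1.27
tcp_pos: [0.4937, 0.3321, 0.1905]
ee_rot: [-0.0, 0.027, 1.0, 0.0]
contact_force: [-0.0, 0.8, 0.2]
opening: 0.818
grip_force: 0.0
```

```bash
python3 - <<'E'
from h import *
w=snap('wrist','w1'); st=arm.state(); print(st['tcp_pos'],st['ee_rot'],st['time_s'],st['opening'])
print(proj(w,st['tcp_pos']))
E
```

```text
[0.49387584 0.33278285 0.19146029] [6.02517769e-04 2.65680004e-02 9.99646675e-01 5.51476942e-04] 1.325 0.8202464471185387
[319.82915474 291.49757163]
```

View pics/w1.png

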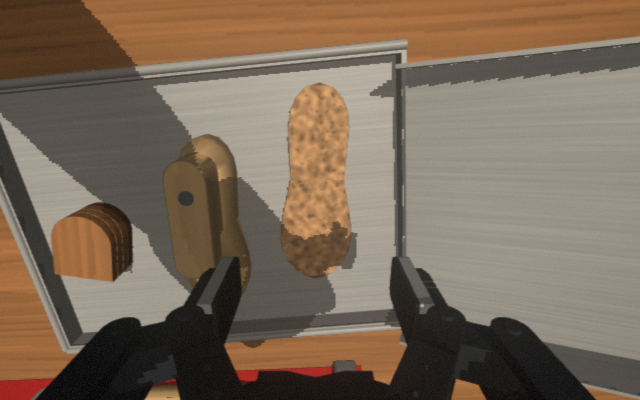

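Wrist view: footbed centred on column 318, from heel (318,84) to toe (318,275). The last is at (205,215) and the block at (92,245).

```bash
cat >> h.py <<'E'
def foot(s,roi,z=.018,lo=(3,90,30),hi=(25,255,255)):
    hsv=cv2.cvtColor(s['frame'],cv2.COLOR_RGB2HSV); m=cv2.inRange(hsv,lo,hi)
    k=np.zeros_like(m); r=roi; k[r[1]:r[3],r[0]:r[2]]=255; m=cv2.morphologyEx(m&k,cv2.MORPH_CLOSE,np.ones((5,5)))
    c=max(cv2.findContours(m,0,cv2.CHAIN_APPROX_NONE)[0],key=cv2.contourArea)[:,0]
    return np.array([ray(s,u,v,z)[:2] for u,v in c]).astype(np.float32)
def mar(p):
    (c,wh,a)=cv2.minAreaRect(p*1000); return np.round(c,1),np.round(wh,1),round(a,1)
E
python3 - <<'E'
from h import *
w=pickle.load(open('wrist.pkl','rb')); t=pickle.load(open('top.pkl','rb'))
p=foot(w,(265,70,375,290)); print('w',mar(p))
p2=foot(t,(185,155,225,242)); print('t',mar(p2))
for q in (p,p2):
  for x in (.46,.475,.49,.505,.52):
    y=q[abs(q[:,0]-x)<.003,1]; print(x,y.min(),y.max(),(y.min()+y.max())/2)
E
```

```text
w (array([502.4, 332.5]), array([ 67.5, 186.7]), 85.0)
t (array([503.6, 327.9]), array([186.3,  70. ]), 0.1)
0.46 0.3092399 0.3611819 0.33521092
0.475 0.30829066 0.3590222 0.33365643
0.49 0.3077794 0.35681453 0.33229697
0.505 0.30373594 0.35812506 0.3309305
0.52 0.29964387 0.35970998 0.32967693
0.46 0.3076372 0.36198628 0.33481175
0.475 0.307704 0.3597118 0.3337079
0.49 0.30777106 0.35739943 0.33258525
0.505 0.30287626 0.3575647 0.33022046
0.52 0.30043367 0.36022228 0.330328
```

Emit:
apply_moves(
  moves=[
    {"offset":[-0.001,0,-0.05],"roll":-2,"grip":0.07},
    {"offset":[-0.001,0,-0.1],"roll":-2,"grip":0.07},
    {"offset":[-0.001,0,-0.13],"roll":-2,"grip":0.07},
    {"offset":[-0.001,0,-0.15],"roll":-2,"grip":0.07},
    {"offset":[-0.001,0,-0.16],"roll":-2,"grip":0.07},
    {"offset":[-0.001,0,-0.16],"roll":-2,"grip":0.07},
    {"offset":[-0.001,0,-0.165],"roll":-2,"grip":0.07},
    {"offset":[-0.001,0,-0.165],"roll":-2,"grip":0.07},
  ],
)

```text
time_s: 2.33
tcp_pos: [0.4933, 0.332, 0.0259]
ee_rot: [0.0, 0.044, 0.999, 0.0]
contact_force: [-0.1, 0.3, -0.9]
opening: 0.819
grip_force: 0.0
```

```bash
python3 - <<'E'
from h import *
w=snap('wrist','w2'); st=arm.state(); print(st['tcp_pos'],st['contact_force'])
E
```

```text
[0.49328796 0.33195522 0.02593171] [ 0.37723927 -0.0261214   0.09638452]
```

View pics/w2.png

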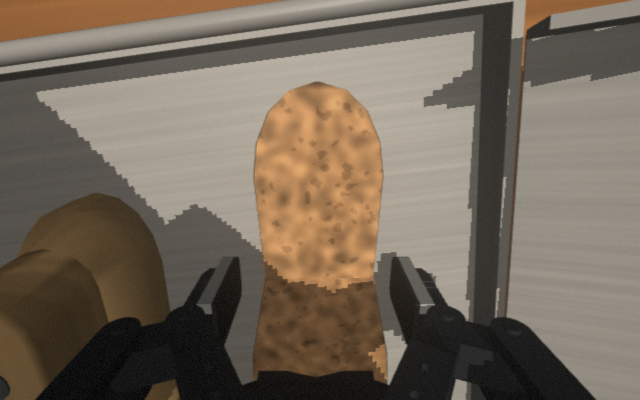

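Fingers straddle the waist evenly (pads at columns 228 and 405, cork edges 262–380). Closing.

Emit:
apply_moves(
  moves=[
    {"offset":[0,0,0],"roll":0,"grip":0.04},
    {"offset":[0,0,0],"roll":0,"grip":0.04},
    {"offset":[0,0,0],"roll":0,"grip":0.04},
    {"offset":[0,0,0],"roll":0,"grip":0.04},
    {"offset":[0,0,0],"roll":0,"grip":0.04},
  ],
)

```text
time_s: 3.0
tcp_pos: [0.4936, 0.3322, 0.0262]
ee_rot: [0.001, 0.045, 0.999, 0.0]
contact_force: [-0.7, -1.0, 5.4]
opening: 0.566
grip_force: 62.5
```

Emit:
apply_moves(
  moves=[
    {"offset":[0,0,0.02],"roll":0,"grip":0.04},
    {"offset":[0,0,0.06],"roll":0,"grip":0.04},
    {"offset":[0,0,0.11],"roll":0,"grip":0.04},
    {"offset":[0,0,0.15],"roll":0,"grip":0.04},
    {"offset":[0,-0.04,0.15],"roll":1,"grip":0.04},
    {"offset":[-0.001,-0.09,0.15],"roll":2,"grip":0.04},
    {"offset":[-0.002,-0.14,0.15],"roll":3,"grip":0.04},
    {"offset":[-0.004,-0.19,0.15],"roll":4,"grip":0.04},
    {"offset":[-0.006,-0.24,0.15],"roll":5,"grip":0.04},
    {"offset":[-0.008,-0.29,0.15],"roll":6,"grip":0.04},
    {"offset":[-0.01,-0.34,0.15],"roll":7,"grip":0.04},
    {"offset":[-0.011,-0.39,0.15],"roll":8.5,"grip":0.04},
  ],
)

```text
time_s: 4.5
tcp_pos: [0.4812, -0.0596, 0.1758]
ee_rot: [0.0, -0.03, 1.0, -0.0]
contact_force: [-0.4, -0.1, -0.1]
opening: 0.567
grip_force: 62.2
```

Emit:
apply_moves(
  moves=[
    {"offset":[0,-0.05,0],"roll":0,"grip":0.04},
    {"offset":[0,-0.1,0],"roll":0,"grip":0.04},
    {"offset":[0,-0.13,0],"roll":0,"grip":0.04},
    {"offset":[0,-0.148,0],"roll":0,"grip":0.04},
    {"offset":[0,-0.148,0],"roll":0,"grip":0.04},
    {"offset":[0,-0.148,0],"roll":0,"grip":0.04},
  ],
)

```text
time_s: 5.25
tcp_pos: [0.4818, -0.2051, 0.1752]
ee_rot: [-0.0, -0.03, 1.0, 0.0]
contact_force: [-0.4, 0.4, -0.2]
opening: 0.562
grip_force: 62.3
```

```bash
python3 - <<'E'
from h import *
a=snap('side')['frame'][180:380,220:520]; b=snap('wrist')['frame']
cv2.imwrite('pics/p3.png',np.vstack([cv2.resize(a,(450,300)),cv2.resize(b,(450,281))])[:,:,::-1])
st=arm.state(); print(st['tcp_pos'],st['opening'],st['contact_force'])
E
```

```text
[ 0.48191886 -0.2050121   0.17522924] 0.56271353952249 [-0.07600802  0.66739843 -1.67076085]
```

View pics/p3.png

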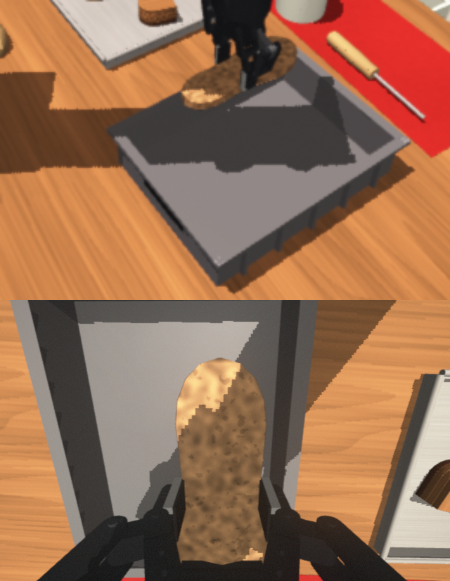

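Footbed held level over the tote, parallel to its long side, clear of the wall. Lowering.

Emit:
apply_moves(
  moves=[
    {"offset":[0,0,-0.04],"roll":0,"grip":0.04},
    {"offset":[0,0,-0.08],"roll":0,"grip":0.04},
    {"offset":[0,0,-0.11],"roll":0,"grip":0.04},
    {"offset":[0,0,-0.13],"roll":0,"grip":0.04},
    {"offset":[0,0,-0.14],"roll":0,"grip":0.04},
    {"offset":[0,0,-0.1445],"roll":0,"grip":0.04},
    {"offset":[0,0,-0.1465],"roll":0,"grip":0.04},
    {"offset":[0,0,-0.1475],"roll":0,"grip":0.04},
    {"offset":[0,0,-0.1475],"roll":0,"grip":0.04},
  ],
)

```text
time_s: 6.48
tcp_pos: [0.4822, -0.2064, 0.0284]
ee_rot: [0.0, -0.03, 1.0, -0.0]
contact_force: [-0.4, 0.7, -0.9]
opening: 0.562
grip_force: 62.2
```

Emit:
apply_moves(
  moves=[
    {"offset":[0,0,-0.0007],"roll":0,"grip":0.04},
    {"offset":[0,0,-0.0014],"roll":0,"grip":0.04},
    {"offset":[0,0,-0.0014],"roll":0,"grip":0.04},
  ],
)

```text
time_s: 6.85
tcp_pos: [0.4821, -0.2063, 0.0272]
ee_rot: [0.0, -0.03, 1.0, -0.0]
contact_force: [-4.2, 0.7, 5.3]
opening: 0.565
grip_force: 63.0
```

Emit:
apply_moves(
  moves=[
    {"offset":[0,0,0],"roll":0,"grip":0.055},
    {"offset":[0,0,0],"roll":0,"grip":0.065},
    {"offset":[0,0,0],"roll":0,"grip":0.07},
    {"offset":[0,0,0],"roll":0,"grip":0.07},
    {"offset":[0,0,0.02],"roll":0,"grip":0.07},
    {"offset":[0,0,0.06],"roll":0,"grip":0.07},
    {"offset":[0,0,0.11],"roll":0,"grip":0.07},
    {"offset":[0,0,0.16],"roll":0,"grip":0.07},
    {"offset":[-0.04,0,0.2],"roll":0,"grip":0.07},
    {"offset":[-0.04,0,0.2],"roll":0,"grip":0.07},
  ],
)

```text
time_s: 8.1
tcp_pos: [0.4425, -0.2072, 0.2311]
ee_rot: [0.004, -0.029, 1.0, -0.002]
contact_force: [0.0, -0.3, 0.1]
opening: 0.825
grip_force: 0.0
```

```bash
python3 - <<'E'
from h import *
w=snap('wrist','w4'); st=arm.state(); print(st['tcp_pos'],st['ee_rot'],st['time_s'],st['opening'])
E
```

```text
[ 0.44218632 -0.20665486  0.22850016] [ 0.00199778 -0.02931992  0.99956731 -0.00124134] 8.15 0.8194129868969507
```

View pics/w4.png

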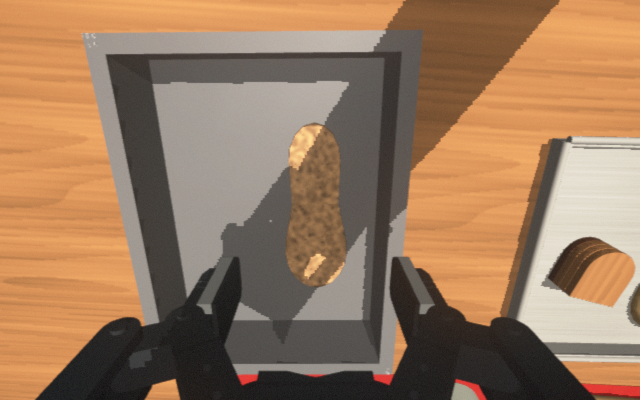

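Footbed lies flat in the tote, from heel (314,124) to toe (316,286). Measuring it, then moving above the last.

Emit:
apply_moves(
  moves=[
    {"offset":[0.01,0.05,0],"roll":-1,"grip":0.07},
    {"offset":[0.02,0.1,0],"roll":-2,"grip":0.07},
    {"offset":[0.03,0.15,0],"roll":-3,"grip":0.07},
    {"offset":[0.04,0.2,0],"roll":-4,"grip":0.07},
    {"offset":[0.05,0.25,0],"roll":-5,"grip":0.07},
    {"offset":[0.06,0.3,0],"roll":-6,"grip":0.07},
    {"offset":[0.075,0.35,0],"roll":-6,"grip":0.07},
    {"offset":[0.09,0.4,0],"roll":-6,"grip":0.07},
    {"offset":[0.09,0.435,0],"roll":-6,"grip":0.07},
    {"offset":[0.09,0.435,0],"roll":-6,"grip":0.07},
    {"offset":[0.09,0.435,0],"roll":-6,"grip":0.07},
  ],
)

```text
time_s: 9.52
tcp_pos: [0.5314, 0.2285, 0.2246]
ee_rot: [-0.001, 0.022, 1.0, -0.001]
contact_force: [0.6, 0.1, 0.7]
opening: 0.823
grip_force: 0.0
```

```bash
python3 - <<'E'
from h import *
w=pickle.load(open('wrist.pkl','rb'))
p=foot(w,(270,112,360,298),.019,lo=(3,60,20)); print('foot',mar(p))
xs=np.arange(.40,.59,.01); mid=[]
for x in xs:
    y=p[abs(p[:,0]-x)<.003,1]
    if len(y)>1: mid.append((x,(y.min()+y.max())/2,y.max()-y.min()))
mid=np.array(mid); k=np.polyfit(mid[1:-1,0],mid[1:-1,1],1); print(np.round(mid,4).tolist(),np.degrees(np.arctan(k[0])),np.polyval(k,.49),p[:,0].min(),p[:,0].max())
w=snap('wrist','w5'); st=arm.state(); print(st['tcp_pos'],st['ee_rot'],st['time_s'])
E
```

```text
foot (array([ 490.7, -204.8]), array([188.5,  69.1]), 1.6)
[[0.4, -0.2119, 0.0279], [0.41, -0.2123, 0.0422], [0.42, -0.2118, 0.0508], [0.43, -0.2108, 0.0525], [0.44, -0.2107, 0.0541], [0.45, -0.2101, 0.0525], [0.46, -0.209, 0.0519], [0.47, -0.2085, 0.0503], [0.48, -0.2079, 0.0508], [0.49, -0.2067, 0.0543], [0.5, -0.2056, 0.0582], [0.51, -0.2056, 0.0619], [0.52, -0.2044, 0.0659], [0.53, -0.2038, 0.0687], [0.54, -0.2034, 0.0691], [0.55, -0.2033, 0.0666], [0.56, -0.2035, 0.0634], [0.57, -0.2023, 0.0535], [0.58, -0.2018, 0.0375]] 3.73731464477124 -0.2070436048157075 0.3965618 0.5850913
[0.53156534 0.2280569  0.22503562] [-1.01659309e-03  2.29100385e-02  9.99736874e-01 -5.27753839e-04] 9.575
```

View pics/w5.png

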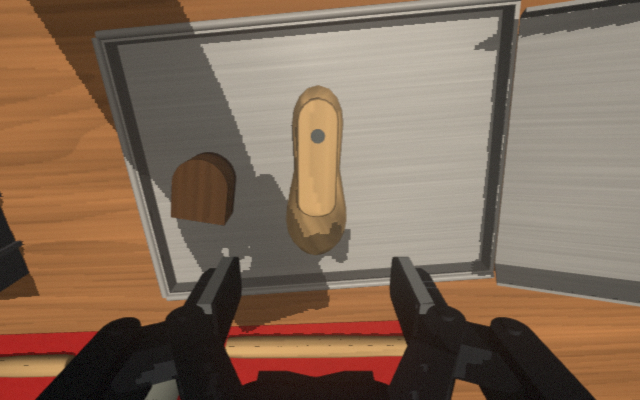

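Last: neck top spans rows 100–214 around column 317, toe at (316,254); block at (203,190).

```bash
python3 - <<'E'
from h import *
w=pickle.load(open('wrist.pkl','rb'))
hsv=cv2.cvtColor(w['frame'],cv2.COLOR_RGB2HSV); print(hsv[150:200:20,318],hsv[235,318],hsv[93,318],hsv[180:184:3,296])
v=hsv[:,:,2].astype(int)
p=foot(w,(285,92,352,222),.072,lo=(10,60,190)); print('neck',mar(p),p.min(0),p.max(0))
q=foot(w,(280,80,360,262),.01,lo=(5,80,20)); print('whole@z.01',mar(q),q.min(0),q.max(0))
for x in (.47,.485,.5,.515,.53,.545,.555):
    y=p[abs(p[:,0]-x)<.003,1]
    if len(y)>1: print(x,y.min(),y.max(),(y.min()+y.max())/2)
b=foot(w,(160,140,245,230),.042,lo=(3,80,20)); print('blk@.042',mar(b))
E
```

```text
[[ 17 119 202]
 [ 17 119 202]
 [ 16 119 199]] [ 16 110 104] [ 16 111 168] [[ 16 105 102]
 [ 16 109 105]]
neck (array([508. , 229.6]), array([30.3, 97.6]), 86.5) [0.45926625 0.21283379] [0.5568074  0.24651891]
whole@z.01 (array([539.4, 225.6]), array([ 64.8, 181.4]), 89.0) [0.44878852 0.19237225] [0.63007635 0.25737333]
0.47 0.2174047 0.24581368 0.2316092
0.485 0.21565987 0.2462964 0.23097813
0.5 0.2147409 0.2450905 0.22991571
0.515 0.21384265 0.24384153 0.22884208
0.53 0.21318999 0.24257247 0.22788122
0.545 0.2128904 0.24216118 0.2275258
0.555 0.21526435 0.2383305 0.22679743
blk@.042 (array([536.5, 118.4]), array([59.7, 71.1]), 77.8)
```

Emit:
apply_moves(
  moves=[
    {"offset":[0.001,0,-0.05],"roll":-0.8,"grip":0.06},
    {"offset":[0.001,0,-0.1],"roll":-0.8,"grip":0.06},
    {"offset":[0.001,0,-0.13],"roll":-0.8,"grip":0.06},
    {"offset":[0.001,0,-0.15],"roll":-0.8,"grip":0.06},
    {"offset":[0.001,0,-0.16],"roll":-0.8,"grip":0.06},
    {"offset":[0.001,0,-0.162],"roll":-0.8,"grip":0.06},
    {"offset":[0.001,0,-0.162],"roll":-0.8,"grip":0.06},
    {"offset":[0.001,0,-0.162],"roll":-0.8,"grip":0.06},
  ],
)

```text
time_s: 10.58
tcp_pos: [0.5338, 0.2292, 0.0658]
ee_rot: [0.001, 0.03, 1.0, 0.0]
contact_force: [-0.8, 0.7, 0.0]
opening: 0.699
grip_force: 0.0
```

Emit:
apply_moves(
  moves=[
    {"offset":[-0.001,-0.001,-0.002],"roll":0,"grip":0.06},
    {"offset":[-0.001,-0.001,-0.002],"roll":0,"grip":0.045},
    {"offset":[-0.001,-0.001,-0.002],"roll":0,"grip":0.025},
    {"offset":[-0.001,-0.001,-0.002],"roll":0,"grip":0.025},
    {"offset":[-0.001,-0.001,-0.002],"roll":0,"grip":0.025},
    {"offset":[-0.001,-0.001,-0.002],"roll":0,"grip":0.025},
    {"offset":[-0.001,-0.001,-0.002],"roll":0,"grip":0.025},
  ],
)

```text
time_s: 11.45
tcp_pos: [0.5322, 0.228, 0.0628]
ee_rot: [0.0, 0.03, 1.0, 0.0]
contact_force: [-0.1, 2.3, 2.1]
opening: 0.386
grip_force: 62.0
```

Emit:
apply_moves(
  moves=[
    {"offset":[0,0,0.015],"roll":0,"grip":0.025},
    {"offset":[0,0,0.05],"roll":0,"grip":0.025},
    {"offset":[0,0,0.09],"roll":0,"grip":0.025},
    {"offset":[-0.004,-0.04,0.12],"roll":1,"grip":0.025},
    {"offset":[-0.01,-0.09,0.13],"roll":2,"grip":0.025},
    {"offset":[-0.016,-0.14,0.13],"roll":3,"grip":0.025},
    {"offset":[-0.022,-0.19,0.13],"roll":4,"grip":0.025},
    {"offset":[-0.028,-0.24,0.13],"roll":5,"grip":0.025},
    {"offset":[-0.034,-0.29,0.13],"roll":6,"grip":0.025},
    {"offset":[-0.04,-0.34,0.13],"roll":7,"grip":0.025},
    {"offset":[-0.044,-0.38,0.13],"roll":7,"grip":0.025},
    {"offset":[-0.0484,-0.41,0.13],"roll":7,"grip":0.025},
  ],
)

```text
time_s: 12.95
tcp_pos: [0.4822, -0.1837, 0.1919]
ee_rot: [-0.001, -0.031, 1.0, 0.0]
contact_force: [0.4, 0.3, -4.3]
opening: 0.388
grip_force: 61.6
```

Emit:
apply_moves(
  moves=[
    {"offset":[0,-0.015,0],"roll":0,"grip":0.025},
    {"offset":[0,-0.025,0],"roll":0,"grip":0.025},
    {"offset":[0,-0.025,0],"roll":0,"grip":0.025},
    {"offset":[0,-0.025,0],"roll":0,"grip":0.025},
  ],
)

```text
time_s: 13.45
tcp_pos: [0.4836, -0.2063, 0.1923]
ee_rot: [-0.0, -0.032, 0.999, 0.0]
contact_force: [0.2, -0.3, -3.8]
opening: 0.389
grip_force: 61.6
```

```bash
python3 - <<'E'
from h import *
a=snap('side')['frame'][140:380,240:520]; b=snap('wrist')['frame']
cv2.imwrite('pics/p6.png',np.vstack([cv2.resize(a,(350,300)),cv2.resize(b,(450,281))[:,:350]])[:,:,::-1])
st=arm.state(); print(st['tcp_pos'],st['ee_rot'],st['opening'],st['contact_force'],st['torque'])
E
```

```text
[ 0.48362499 -0.20634088  0.19236464] [-7.27066357e-05 -3.20826052e-02  9.99485209e-01  1.33720183e-04] 0.38878651098391687 [-0.36339095  0.23358014 -2.72326332] [ 0.00216304 -0.03210934  0.0120481 ]
```

View pics/p6.png

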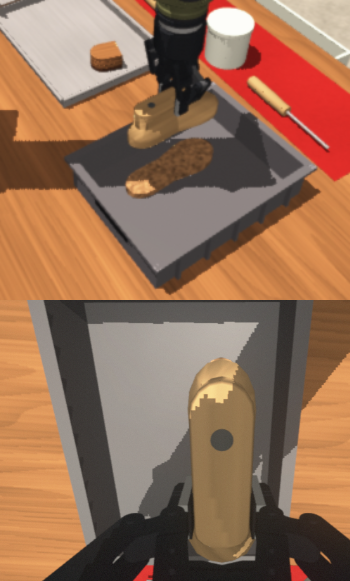

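Last held upright above the footbed, aligned with it. Lowering.

Emit:
apply_moves(
  moves=[
    {"offset":[0,-0.0005,-0.04],"roll":0,"grip":0.025},
    {"offset":[0,-0.0005,-0.075],"roll":0,"grip":0.025},
    {"offset":[0,-0.0005,-0.095],"roll":0,"grip":0.025},
    {"offset":[0,-0.0005,-0.106],"roll":0,"grip":0.025},
    {"offset":[0,-0.0005,-0.11],"roll":0,"grip":0.025},
    {"offset":[0,-0.0005,-0.112],"roll":0,"grip":0.025},
    {"offset":[0,-0.0005,-0.113],"roll":0,"grip":0.025},
    {"offset":[0,-0.0005,-0.113],"roll":0,"grip":0.025},
  ],
)

```text
time_s: 14.55
tcp_pos: [0.4838, -0.2079, 0.0801]
ee_rot: [0.0, -0.031, 1.0, -0.0]
contact_force: [-0.3, -0.5, -4.2]
opening: 0.389
grip_force: 61.6
```

Emit:
apply_moves(
  moves=[
    {"offset":[0,0.0005,-0.001],"roll":0,"grip":0.025},
    {"offset":[0,0.0005,-0.002],"roll":0,"grip":0.025},
    {"offset":[0,0.0005,-0.002],"roll":0,"grip":0.025},
    {"offset":[0,0.0005,-0.002],"roll":0,"grip":0.025},
  ],
)

```text
time_s: 15.05
tcp_pos: [0.4836, -0.2073, 0.0778]
ee_rot: [0.0, -0.031, 1.0, -0.0]
contact_force: [-0.8, 0.1, -0.8]
opening: 0.387
grip_force: 61.9
```

Emit:
apply_moves(
  moves=[
    {"offset":[0,0,-0.0006],"roll":0,"grip":0.025},
    {"offset":[0,0,-0.0006],"roll":0,"grip":0.025},
    {"offset":[0,0,-0.0006],"roll":0,"grip":0.04},
    {"offset":[0,0,-0.0006],"roll":0,"grip":0.05},
    {"offset":[0,0,-0.0006],"roll":0,"grip":0.055},
    {"offset":[0,0,0],"roll":0,"grip":0.055},
    {"offset":[0,0,0.02],"roll":0,"grip":0.055},
    {"offset":[0,0,0.06],"roll":0,"grip":0.055},
    {"offset":[0,0,0.11],"roll":0,"grip":0.06},
    {"offset":[0,0,0.15],"roll":0,"grip":0.07},
    {"offset":[0,0.03,0.16],"roll":0,"grip":0.07},
  ],
)

```text
time_s: 16.42
tcp_pos: [0.4851, -0.1786, 0.2417]
ee_rot: [0.003, -0.03, 1.0, -0.002]
contact_force: [0.6, 0.4, 1.1]
opening: 0.819
grip_force: 0.0
```

Emit:
apply_moves(
  moves=[
    {"offset":[0.006,0.05,0],"roll":-2,"grip":0.07},
    {"offset":[0.012,0.1,0],"roll":-4,"grip":0.07},
    {"offset":[0.018,0.15,0],"roll":-6,"grip":0.07},
    {"offset":[0.024,0.2,0],"roll":-8,"grip":0.07},
    {"offset":[0.03,0.25,0],"roll":-10,"grip":0.07},
    {"offset":[0.036,0.29,0],"roll":-13,"grip":0.07},
    {"offset":[0.036,0.29,0],"roll":-13,"grip":0.07},
    {"offset":[0.036,0.29,0],"roll":-13,"grip":0.07},
  ],
)

```text
time_s: 17.42
tcp_pos: [0.5194, 0.1125, 0.2373]
ee_rot: [-0.0, 0.082, 0.997, -0.0]
contact_force: [0.1, -0.7, 0.6]
opening: 0.823
grip_force: 0.0
```

```bash
python3 - <<'E'
from h import *
a=snap('top')['frame'][100:280,360:520]; b=snap('wrist')['frame']; 
cv2.imwrite('pics/p7.png',np.hstack([cv2.resize(a,(356,400)),b[:,:440]])[:,:,::-1])
st=arm.state(); print(st['tcp_pos'],st['ee_rot'],st['opening'],st['time_s'])
E
```

```text
[0.51943437 0.11187266 0.2373447 ] [-4.37886230e-05  8.24248112e-02  9.96597274e-01 -1.47477925e-04] 0.8205459994952473 17.525
```

View pics/p7.png

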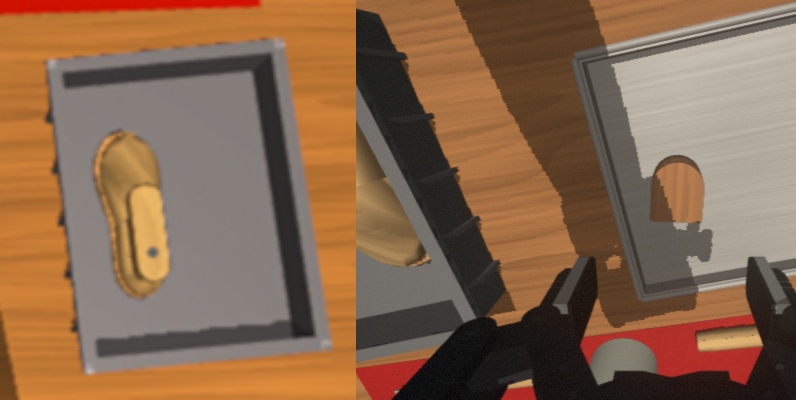

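Left (top): the last stands on the footbed, toe over toe. Right (wrist): block at picture (677,190), which is wrist pixel (321,190), with its breast edge along row 221.

```bash
python3 - <<'E'
from h import *
w=pickle.load(open('wrist.pkl','rb'))
b=foot(w,(280,150,360,232),.042,lo=(3,90,30)); print(mar(b))
th=np.radians(-9.46); R=np.array([[np.cos(th),np.sin(th)],[-np.sin(th),np.cos(th)]])
tcp=np.array([.5194,.1119]); q=(b-tcp)@R.T
front=q[:,0].max()
for x in np.arange(front-.065,front,.006):
    y=q[abs(q[:,0]-x)<.003,1]
    if len(y)>1: print(round(x,4),y.min().round(4),y.max().round(4),((y.min()+y.max())/2).round(4))
print('front',front)
for y0 in (-.02,0,.02): print(y0,q[abs(q[:,1]-y0)<.003,0].max())
E
```

```text
(array([536.7, 114. ]), array([53. , 69.1]), 77.8)
-0.0132 -0.012 0.0212 0.0046
-0.0072 -0.016 0.0253 0.0046
-0.0012 -0.0181 0.0274 0.0047
0.0048 -0.0202 0.0296 0.0047
0.0108 -0.0203 0.0307 0.0052
0.0168 -0.0214 0.0309 0.0048
0.0228 -0.0215 0.0311 0.0048
0.0288 -0.0216 0.0303 0.0043
0.0348 -0.0218 0.0305 0.0044
0.0408 -0.0219 0.0296 0.0039
0.0468 -0.023 0.0298 0.0034
front 0.05176864532595989
-0.02 0.049525318181041715
0 0.05064561582811986
0.02 0.051768352661942706
```

Emit:
apply_moves(
  moves=[
    {"offset":[0.029,0,-0.05],"roll":-3,"grip":0.07},
    {"offset":[0.029,0,-0.1],"roll":-3,"grip":0.07},
    {"offset":[0.029,0,-0.15],"roll":-3,"grip":0.07},
    {"offset":[0.029,0,-0.185],"roll":-3,"grip":0.07},
    {"offset":[0.029,0,-0.2],"roll":-3,"grip":0.07},
    {"offset":[0.029,0,-0.208],"roll":-3,"grip":0.07},
    {"offset":[0.029,0,-0.208],"roll":-3,"grip":0.07},
    {"offset":[0.029,0,-0.208],"roll":-3,"grip":0.07},
  ],
)

```text
time_s: 18.52
tcp_pos: [0.5498, 0.1129, 0.0311]
ee_rot: [0.001, 0.108, 0.994, 0.0]
contact_force: [0.4, 0.3, -0.8]
opening: 0.819
grip_force: 0.0
```

```bash
python3 - <<'E'
from h import *
w=snap('wrist','w8'); st=arm.state(); print(st['tcp_pos'],st['contact_force'])
E
```

```text
[0.54968882 0.11297405 0.03105302] [ 0.03053792 -0.79451317  0.32225268]
```

View pics/w8.png

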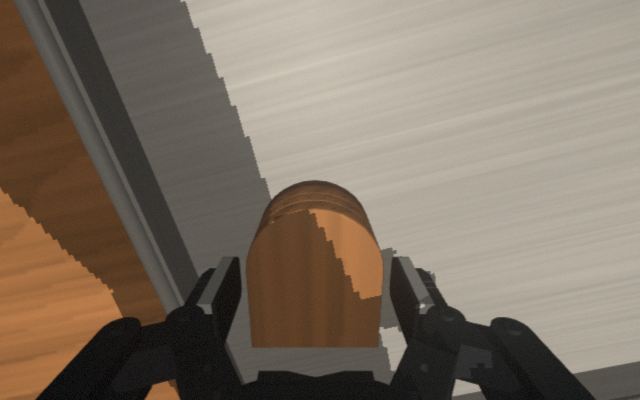

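Block (columns 247–382) sits between the pads (237–393). Closing.

Emit:
apply_moves(
  moves=[
    {"offset":[-0.001,-0.0015,-0.003],"roll":0,"grip":0.07},
    {"offset":[-0.001,-0.0015,-0.003],"roll":0,"grip":0.06},
    {"offset":[-0.001,-0.0015,-0.003],"roll":0,"grip":0.045},
    {"offset":[-0.001,-0.0015,-0.003],"roll":0,"grip":0.045},
    {"offset":[-0.001,-0.0015,-0.003],"roll":0,"grip":0.045},
    {"offset":[-0.001,-0.0015,-0.003],"roll":0,"grip":0.045},
  ],
)

```text
time_s: 19.32
tcp_pos: [0.5478, 0.1114, 0.0267]
ee_rot: [0.0, 0.108, 0.994, 0.0]
contact_force: [-0.3, -0.2, 3.0]
opening: 0.622
grip_force: 64.5
```

Emit:
apply_moves(
  moves=[
    {"offset":[0,0,0.015],"roll":0,"grip":0.045},
    {"offset":[0,0,0.06],"roll":0,"grip":0.045},
    {"offset":[0,0,0.11],"roll":0,"grip":0.045},
    {"offset":[-0.004,-0.03,0.15],"roll":1.5,"grip":0.045},
    {"offset":[-0.01,-0.08,0.17],"roll":3.5,"grip":0.045},
    {"offset":[-0.016,-0.13,0.17],"roll":5.5,"grip":0.045},
    {"offset":[-0.022,-0.18,0.17],"roll":7.5,"grip":0.045},
    {"offset":[-0.028,-0.23,0.17],"roll":9.5,"grip":0.045},
    {"offset":[-0.034,-0.28,0.17],"roll":11.5,"grip":0.045},
    {"offset":[-0.04,-0.33,0.17],"roll":13.5,"grip":0.045},
    {"offset":[-0.045,-0.38,0.17],"roll":15.8,"grip":0.045},
    {"offset":[-0.05,-0.4185,0.17],"roll":15.8,"grip":0.045},
  ],
)

```text
time_s: 20.82
tcp_pos: [0.4967, -0.3089, 0.1967]
ee_rot: [-0.0, -0.029, 1.0, 0.0]
contact_force: [-0.3, 0.3, -1.1]
opening: 0.621
grip_force: 64.2
```

Emit:
apply_moves(
  moves=[
    {"offset":[0,0,0],"roll":0,"grip":0.045},
    {"offset":[0,0,0],"roll":0,"grip":0.045},
    {"offset":[0,0,-0.04],"roll":0,"grip":0.045},
    {"offset":[0,0,-0.08],"roll":0,"grip":0.045},
    {"offset":[0,0,-0.115],"roll":0,"grip":0.045},
    {"offset":[0,0,-0.14],"roll":0,"grip":0.045},
    {"offset":[0,0,-0.155],"roll":0,"grip":0.045},
    {"offset":[0,0,-0.163],"roll":0,"grip":0.045},
    {"offset":[0,0,-0.167],"roll":0,"grip":0.045},
    {"offset":[0,0,-0.168],"roll":0,"grip":0.045},
    {"offset":[0,0,-0.168],"roll":0,"grip":0.045},
  ],
)

```text
time_s: 22.2
tcp_pos: [0.498, -0.3064, 0.0292]
ee_rot: [0.0, -0.03, 1.0, 0.001]
contact_force: [0.2, 6.4, 0.2]
opening: 0.621
grip_force: 64.9
```

I've already viewed 11 pictures, one over the limit of 10, so I'll view no more and check by numbers only. The 6.4 N sideways force needs checking first.

```bash
python3 - <<'E'
from h import *
t=pickle.load(open('top.pkl','rb')); g=t['frame'].astype(int).sum(2)//3
# tote inner right wall at floor / rim, scan a row through block placing spot
for z in (.005,.085):
    for y in (-.345,-.355,-.36,-.365,-.37,-.375,-.38,-.385):
        u,v=proj(t,[.4975,y,z]); print(z,y,round(u),round(v),g[round(v),round(u)],end=' | ')
    print()
for i in range(3): st=(snap('top'),arm.state())[1]; print(st['tcp_pos'],st['contact_force'],st['torque'])
E
```

```text
0.005 -0.345 473 193 128 | 0.005 -0.355 477 193 128 | 0.005 -0.36 479 193 129 | 0.005 -0.365 481 193 127 | 0.005 -0.37 483 193 60 | 0.005 -0.375 485 193 42 | 0.005 -0.38 487 192 43 | 0.005 -0.385 489 192 42 | 
0.085 -0.345 484 187 42 | 0.085 -0.355 488 187 42 | 0.085 -0.36 490 187 44 | 0.085 -0.365 492 187 105 | 0.085 -0.37 494 187 127 | 0.085 -0.375 496 187 127 | 0.085 -0.38 499 187 113 | 0.085 -0.385 501 187 110 | 
[ 0.49794568 -0.30640098  0.02916934] [ 0.27341343  5.30868476 -0.14518337] [ 0.52861945 -0.03073324  0.0075186 ]
[ 0.49795807 -0.30641892  0.02919   ] [0.76804962 5.45725005 1.0495986 ] [ 0.55214265  0.03294213 -0.00274856]
[ 0.49797679 -0.30643217  0.02921387] [ 0.53888678  5.68743273 -0.61897173] [0.50426854 0.04659275 0.02428165]
```

The side load fits the gripper's knuckles (57 mm half-width) touching the tote's inner rim at y = -0.363. I'll shift 6 mm away from the wall before setting the block down.

Emit:
apply_moves(
  moves=[
    {"offset":[0,0.003,0.001],"roll":0,"grip":0.045},
    {"offset":[0,0.006,0.001],"roll":0,"grip":0.045},
    {"offset":[0,0.006,0],"roll":0,"grip":0.045},
    {"offset":[0,0.006,0],"roll":0,"grip":0.045},
  ],
)

```text
time_s: 22.85
tcp_pos: [0.4974, -0.3013, 0.0284]
ee_rot: [0.0, -0.03, 1.0, -0.0]
contact_force: [-0.1, 1.2, -1.7]
opening: 0.626
grip_force: 64.4
```

Emit:
apply_moves(
  moves=[
    {"offset":[0,0,-0.0005],"roll":0,"grip":0.045},
    {"offset":[0,0,-0.001],"roll":0,"grip":0.045},
    {"offset":[0,0,-0.001],"roll":0,"grip":0.045},
    {"offset":[0,0,-0.001],"roll":0,"grip":0.045},
  ],
)

```text
time_s: 23.35
tcp_pos: [0.4975, -0.3013, 0.0278]
ee_rot: [-0.0, -0.03, 1.0, -0.0]
contact_force: [-2.8, 0.4, 3.2]
opening: 0.624
grip_force: 64.9
```

Contact with the floor. Releasing and retreating straight up.

Emit:
apply_moves(
  moves=[
    {"offset":[0,0,0],"roll":0,"grip":0.056},
    {"offset":[0,0,0],"roll":0,"grip":0.06},
    {"offset":[0,0,0],"roll":0,"grip":0.062},
    {"offset":[0,0,0],"roll":0,"grip":0.062},
    {"offset":[0,0,0.015],"roll":0,"grip":0.062},
    {"offset":[0,0,0.05],"roll":0,"grip":0.062},
    {"offset":[0,0,0.1],"roll":0,"grip":0.062},
    {"offset":[0,0,0.15],"roll":0,"grip":0.062},
    {"offset":[0,0,0.2],"roll":0,"grip":0.062},
    {"offset":[-0.04,0,0.22],"roll":0,"grip":0.062},
    {"offset":[-0.04,0.04,0.22],"roll":0,"grip":0.062},
    {"offset":[-0.04,0.04,0.22],"roll":0,"grip":0.062},
  ],
)

```text
time_s: 24.85
tcp_pos: [0.4574, -0.2599, 0.2492]
ee_rot: [0.001, -0.031, 1.0, -0.001]
contact_force: [-0.1, -0.2, -0.7]
opening: 0.724
grip_force: 0.0
```

```bash
python3 - <<'E'
from h import *
w=snap('wrist'); st=arm.state(); print(st['tcp_pos'],st['contact_force'],st['time_s'])
hsv=cv2.cvtColor(w['frame'],cv2.COLOR_RGB2HSV); m=cv2.inRange(hsv,(3,60,20),(28,255,255))
m=cv2.morphologyEx(m,cv2.MORPH_CLOSE,np.ones((3,3)))
def inside(u,v):
    x=ray(w,u,v,.02); d=x[:2]-[.494,-.2505]; return abs(d[0])<.15 and abs(d[1])<.112
n,l,s,c=cv2.connectedComponentsWithStats(m)
for i in range(1,n):
    if s[i,4]>150 and inside(*c[i]):
        p=np.argwhere(l==i)[:,::-1]; print(s[i])
        for z in (.019,.043,.087): print(z,mar(np.array([ray(w,u,v,z)[:2] for u,v in p],np.float32)))
# neck top
p=np.argwhere(cv2.inRange(hsv,(13,90,150),(22,160,255))>0)[:,::-1]; p=[q for q in p if inside(*q)]
print(len(p), mar(np.array([ray(w,u,v,.087)[:2] for u,v in p],np.float32)) if len(p)>20 else '')
E
```

```text
[ 0.45751223 -0.26069393  0.24870141] [ 0.78683004  1.0562424  -0.61599484] 24.9
[     0      0    640    400 131882]
0.019 (array([ 548.1, -250.4]), array([498.1, 908.6]), 3.5)
0.043 (array([ 536.2, -251.5]), array([464.1, 846.6]), 3.5)
0.087 (array([ 514.4, -253.5]), array([401.8, 733. ]), 3.5)
[ 331  111   73  231 8407]
0.019 (array([ 546.4, -197.4]), array([300.5,  79.1]), 11.4)
0.043 (array([ 534.6, -202.1]), array([280. ,  73.7]), 11.4)
0.087 (array([ 513. , -210.7]), array([242.4,  63.8]), 11.4)
[ 248  161   54   65 3066]
0.019 (array([ 493.3, -304.9]), array([75.6, 59.7]), 3.3)
0.043 (array([ 485.1, -302.3]), array([70.4, 55.6]), 3.3)
0.087 (array([ 470.1, -297.5]), array([61. , 48.1]), 3.3)
1751 (array([ 493.1, -254.9]), array([125.5, 121.6]), 19.2)
```

```bash
python3 - <<'E'
from h import *
w=pickle.load(open('wrist.pkl','rb'))
hsv=cv2.cvtColor(w['frame'],cv2.COLOR_RGB2HSV)
print(hsv[120:340:15,365].tolist())
# predicted pixel positions of last/footbed points for origin (.491,-.207), heading 3.5deg
th=np.radians(3.5)
P=lambda x,y,z:np.round(proj(w,[.491+x*np.cos(th)-y*np.sin(th),-.2068+x*np.sin(th)+y*np.cos(th),z])).astype(int).tolist()
print('heel fb',P(-.095,0,.019),'toe fb',P(.095,0,.019),'neck back',P(-.08,0,.087),'neck front',P(.017,0,.087),'neck L/R',P(-.03,-.017,.087),P(-.03,.017,.087))
m=cv2.inRange(hsv,(3,60,20),(28,255,255)); 
for r in range(110,345,15): c=np.flatnonzero(m[r,300:430])+300; print(r,c.min() if len(c) else 0,c.max() if len(c) else 0,end=' ; ')
r=P(-.03,0,.087)[1]; print('\nrow',r,hsv[r,325:410:3,2].tolist())
E
```

```text
[[16, 110, 116], [18, 109, 110], [17, 116, 143], [17, 114, 141], [16, 117, 140], [17, 115, 137], [17, 117, 148], [17, 115, 148], [16, 114, 119], [17, 114, 148], [16, 99, 126], [17, 23, 157], [14, 21, 155], [3, 27, 86], [7, 26, 87]]
heel fb [366, 110] toe fb [358, 271] neck back [377, 134] neck front [371, 238] neck L/R [355, 190] [392, 190]
110 0 0 ; 125 343 383 ; 140 339 389 ; 155 338 392 ; 170 338 391 ; 185 300 390 ; 200 300 389 ; 215 300 387 ; 230 331 389 ; 245 332 388 ; 260 339 388 ; 275 384 419 ; 290 385 427 ; 305 390 426 ; 320 393 425 ; 335 407 429 ; 
row 190 [90, 91, 89, 87, 90, 100, 94, 122, 122, 86, 144, 148, 143, 141, 137, 138, 140, 140, 142, 144, 141, 136, 88, 88, 89, 90, 89, 121, 157]
```

The neck (columns 355–390), heel (row 111) and toe (about row 270) all match what I predicted for the last upright on the footbed. The block is flat at 3.3° in the tote. Handing in.

```bash
python3 -c "
from workcell import arm
print(arm.finish_job())"
```

```text
the job is handed in; nothing more can be done
None
```

I placed all three parts in the tote in the order asked and handed the job in at about 25 s: footbed flat, last upright on it toe over toe, heel block flat beside them; no verdict came back, I viewed 11 pictures against the limit of 10, and the gripper touched the tote's rim with about 6 N before I moved it clear.

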